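Click a test cartridge into the reader dock

TASK

Pick up the blue test cartridge by its white grip fin, set it nose first in the open mouth of the reader's lane, and slide it in under the clear window past the brass sprung pawl until the pawl clicks into the cartridge's notch and holds it against the sprung contact plate. Then let go of it and leave it locked in. Be gentle: while sliding it in, never push the cartridge with more than about 15 N, and do not disturb the glassware and stopper standing around.

Things in the scene. Friction and masses are not known exactly. Their poses are not given: they have to be found in the camera images.
- dock: Reader dock, fixed; white base plate 250 x 120 x 8 mm (x -145 to +105 mm) with a straight lane on it. Origin: underside, on the lane's centre line; +x is the push-in direction, z up. Lane floor 8 mm above the underside. With the cartridge locked in, its origin lies at about x = +5 mm (plus or minus the latch setting of up to 8 mm), y = 0, its axes along the dock's.
- lane_mouth (a point): Start of the straight lane: on its floor, centre line, 45 mm before the dock's origin (dock x = -45 mm). Aluminium walls, 22 mm high above the floor, 43 mm apart from here on (the +y wall ends 39 mm further in, to let the pawl reach in). Before it a flared mouth widens to 67 mm at dock x = -95 mm; from there to x = -145 mm the base is an open, flat apron.
- window_edge (a point): Near edge of the clear window with blue trim, lane centre, dock x = +24 mm, z = 30 mm (22 mm clear over the lane floor; top at 36 mm). The window covers the lane from here on, so the nose can pass the pawl only by sliding in. Beneath it sits the dark steel latch block with pawl and contact plate; its setting along the lane varies by up to 8 mm either way and is not measured: feel for it.
- cartridge: Blue cartridge, 250 g. Plate 90 long (x -45 to +45 mm) x 40 x 16 mm high; origin: middle of the underside; +x to its rounded nose (three yellow spots), z up. White upright grip fin: x -39 to -5 mm, y -8 to +8 mm, top 61 mm above the underside. Notch in the +y flank, x +7.5 to +33 mm, 8 mm deep. The flat rear face (x = -45 mm, 16 mm high) can be pushed. Fits the lane with 1.5 mm play a side.
- pawl (a joint): Brass sprung pawl on the lane's +y side, on the latch block. Angle in rad: 0 = sprung fully into the lane (no cartridge there, or clicked into the notch), about 0.2 = pressed aside by the nose. It begins to give when the cartridge is about 25 mm short of its locked place; passing it takes some 2 to 4 N. Once in the notch it blocks the way back.
- buffer (a joint): Sprung copper contact plate, met by the nose. Travel in m along the lane: 0 = untouched, 0.010 = hard stop; 1.6 N at first touch plus 0.4 N per mm. The pawl clicks in at about 0.004 to 0.006, under a push of 6 to 9 N in all (more if pushed askew); the plate then pushes the cartridge back on to the pawl and stays in by about 0.0035. Without the click it pushes the cartridge back out.
- flask_conical: Glass conical flask with blue content, 80 mm across, 126 mm tall; bystander, origin at the centre of its underside.
- weighing_bottle: Small clear open glass weighing bottle, 34 mm across, 40 mm tall; bystander, origin at the centre of its underside.
- stopper_3: Red-brown rubber stopper, 32 mm across, 28 mm tall; bystander, origin at the centre of its underside.
There are look-alikes about, which are no part of the job. Of the things shaped like the cartridge, the blue one is meant.

How it is judged:
On the way, in this order (a step that is already met when the one before it is completed fails the run):
1. the cartridge stands in the lane or its mouth, level, nose first (z of cartridge in the frame of dock between 0.006 and 0.0105 m and x of cartridge in the frame of dock between -0.13 and -0.02 m and angle between cartridge's own z axis and vertical below 0.06 rad and angle between the x axis of cartridge and the x axis of dock, either way round below 0.25 rad and y of cartridge in the frame of dock between -0.03 and 0.03 m), for 0.1 s.
2. the cartridge has pushed the pawl aside (value of joint pawl above 0.12 rad and contact force between cartridge and dock above 0.5 N), for 0.02 s.
At the end, for the whole second after the job is handed in: the cartridge lies flat and at rest in the lane, in line with it within 0.08 rad, its nose holding the contact plate pressed in by more than 2 mm, with the pawl sprung back (under 0.05 rad) into its notch (value of joint pawl below 0.05 rad and value of joint buffer above 0.002 m and contact force between cartridge and dock above 0.5 N and x of cartridge in the frame of dock above -0.008 m and z of cartridge in the frame of dock below 0.011 m and angle between the x axis of cartridge and the x axis of dock, either way round below 0.08 rad and angle between cartridge's own z axis and vertical below 0.05 rad and linear speed of cartridge below 0.01 m/s); the robot touches nothing.
It fails at once if the cartridge, sliding in, is forced against the dock: all contact forces between them, weight, pawl and walls included, add up to more than 28 N (a push of about 17 N) (contact force between cartridge and dock above 28 N and x of cartridge in the frame of dock above -0.06 m and z of cartridge in the frame of dock below 0.03 m and horizontal distance between cartridge and dock below 0.07 m).
It fails at once if a bystander is moved by more than 20 mm or tipped (distance of any of flask_conical, weighing_bottle, stopper_3 from where it was at the start of the episode above 0.02 m or angle between any of flask_conical, weighing_bottle, stopper_3's own z axis and vertical above 0.3 rad).
It also fails if it takes over 58 s, if anything falls off the work surface, if the arm or the gripper's body presses on something with over 40 N, if the wrist force passes 120 N, or if a joint passes its speed limit or range.

ROBOT

A 7-joint arm with a two-finger parallel gripper is mounted at the origin on a cart in front of the work surface, level with it; the furniture and walls round the work are solid. World frame = base frame: x ahead of the robot, y to its left, z up, the work surface at z = 0. Lengths are in m, angles in rad, forces in N, time in s.
With the tool pointing down it reaches from about 0.425 to 0.925 m from the base axis. Payload 6.8 kg.
Tool frame: the origin (TCP) lies on the front face of the gripper's body, between the roots of the fingers; the fingertips stand 73 mm ahead of it and the grasp point (between the pads) lies 54 mm ahead of it; z points along the fingers, y is the direction in which the jaws open and shut (so a half turn about z gives the same grasp; the last joint's range is limited). The gripper opens to 85 mm and grips with 20 to 120 N. Pads are 22 mm wide; open, the fingers measure 114 mm over their backs; the gripper's body (76 mm by 85 mm) begins 54 mm behind the grasp point. The pads swing forward as they close: fully open they stand 13 mm farther back than shut.
Start: joints at [-1.397, 0.477, 0.022, 1.555, -0.011, 1.109, -0.083], TCP at [0.188, 0.648, 0.304] pointing down, gripper open.
Joint ranges: [-2.96, 2.96], [-0.34, 2.1], [-1.41, 1.46], [0.24, 2.44], [-1.37, 4.51], [0.17, 1.92], [-2.96, 2.96]. Speed limits (rad/s): [2.39, 2.39, 3.14, 3.14, 3.14, 3.14, 3.14].

INTERFACE

Orientations are given as a rotation vector (axis times angle).
In Python, from bench import * gives the robot as it stands.
- The arm moves only by the tool jog_arm, never from a script. Its argument "plan" is a list of rows, each a list of 2 entries, a list of its own where there are three numbers: the shift along the world's x, y, z in cm, then the turn about the world's z in rad. In form: [[[tx, ty, tz], twist], ...]. A call has 1 to 12 rows; each row shifts and turns the commanded pose from where the row before left it; what a row does not reach is not made up. A row lasts 1/10 s, in which the tool goes at most 50 mm and 8.59 degrees, less where a joint would pass 70% of its speed; a pose out of reach is approached as far as the arm can. A call is refused whole if a number of a shift passes 5 or a number of a turn 0.15, either way. A call with a gripper value outside its range is refused whole. "hand" is the finger opening in cm, from 0 to 8.54, set as the call begins (left out, the last holds). The fingers move at their own pace and stop on an object; "grip_force" is the grip in N (left out, the last holds). Time passes only in rows, so rows that do not move let the fingers close. It gives the time, the measured TCP pose, the force and the opening at its end, in the units of the state.
- get_obs(): the state, without advancing time (a new reading comes with each control period).
- grab_frame(name): name is "side" or "top"; returns the picture (400x640x3 uint8, red, green, blue); there is no depth.
- get_calibration(name): a dict with "intrinsics" (3x3 intrinsics, pixels), "k1" (the pictures are not rectified: a ray, as slopes to the right and down, at radius r is drawn at 1 + k1 r^2 times it, then the intrinsics apply), "xyz" and "orientation" of the camera in the world. Camera axes: x right, y down, z forward; pixel columns grow to the right and rows downward; lengths in m; the calibration is good to about 2 mm. A picture is of the moment at which its call begins. get_calibration takes no time and is no camera call.
- hand_in(): hands the job in, once; it reports no verdict.
The state is a dict: "clock": time; "joints": joint angles; "qvel": joint speeds; "tau": joint torques, N m; "tcp_pos": TCP position; "orientation": TCP orientation; "contact_force": force on the tool from outside, world axes, zero at the start; "moment": the same for the moment, N m; "grip_width": finger opening in m.
Only numpy, scipy, OpenCV 4.12 (cv2) and the standard library are available. Lean on these libraries where they do the work, as an engineer would, in place of code of your own. Each camera call takes 0.05 s, during which the arm holds its last target. There are 200 camera calls.

## Working session

There is one attempt and no reset: what is moved stays moved. The work goes in short steps, Python scripts to look and compute and a tool call to move; the robot and the scene stay as the last step left them, time stands still between calls to the robot, and variables do not carry over. Pictures are saved under pics/ and viewed, about 8 in all and at most 12, crops included, and the job is handed in when it is done.

Besides the shell and the picture viewer there is one more tool, called as name(argument=value, ...) on one line, values as JSON. jog_arm: Moves the arm, as the interface text tells. Its arguments: {"type":"object","properties":{"plan":{"type":"array","items":{"type":"array"}},"hand":{"type":"number"},"grip_force":{"type":"number"}},"required":["plan"]}

```bash
mkdir -p pics
cat > h.py <<'E'
from bench import *
import numpy as np, cv2, json
from scipy.spatial.transform import Rotation as R
def shot(n,f):
    im=grab_frame(n); cv2.imwrite('pics/'+f,im[:,:,::-1]); return im
def rd(f): return cv2.imread('pics/'+f)
def cal(n):
    c=get_calibration(n); o=np.array(c['orientation'],float)
    M=o if o.shape==(3,3) else R.from_rotvec(o).as_matrix()
    return np.array(c['intrinsics']),c['k1'],np.array(c['xyz']),M
def ray(n,uv):
    K,k1,p,M=cal(n); d=np.linalg.inv(K)@[uv[0],uv[1],1]; d=d[:2]; s=d.copy()
    for _ in range(30): s=d/(1+k1*(s@s))
    return p,M@np.array([s[0],s[1],1])
def onz(n,uv,z):
    p,d=ray(n,uv); return p+d*(z-p[2])/d[2]
def proj(n,P):
    K,k1,p,M=cal(n); q=M.T@(np.array(P)-p); s=q[:2]/q[2]; s=s*(1+k1*(s@s)); return (K@[s[0],s[1],1])[:2]
def tri(a,b):
    (p,d),(q,e)=ray('side',a),ray('top',b); d=d/np.linalg.norm(d); e=e/np.linalg.norm(e)
    t=np.linalg.lstsq(np.c_[d,-e],q-p,rcond=None)[0]; x,y=p+d*t[0],q+e*t[1]
    return (x+y)/2,np.linalg.norm(x-y)
E
python3 - <<'E'
from h import *
shot('side','s1.png');shot('top','t1.png')
for n in('side','top'):print(get_calibration(n))
print(get_obs())
E
```

```text
{'intrinsics': array([[463.82478142,   0.        , 314.03332428],
       [  0.        , 463.82478142, 209.80111178],
       [  0.        ,   0.        ,   1.        ]]), 'k1': -0.04626864901278299, 'xyz': array([ 0.47438119, -1.03246951,  0.66328776]), 'orientation': array([-2.11754993,  0.0808199 , -0.01573413])}
{'intrinsics': array([[375.89448802,   0.        , 310.81632941],
       [  0.        , 375.89448802, 202.66780104],
       [  0.        ,   0.        ,   1.        ]]), 'k1': -0.006464110722442146, 'xyz': array([ 0.45550663, -0.0464283 ,  0.95118128]), 'orientation': array([-2.17228923,  2.17458413, -0.09964425])}
{'clock': 0.1, 'joints': array([-1.39709724,  0.47776759,  0.02236104,  1.55634756, -0.01147051,
        1.10929605, -0.08308291]), 'qvel': array([-4.72294526e-04, -1.59689342e-03, -1.21283301e-03, -3.88843378e-03,
       -5.65314016e-05,  1.08706280e-03, -2.47839007e-05]), 'tau': array([ 3.99740209e-03, -5.97762895e+01,  1.61337800e+00, -2.81953561e+01,
        1.27748805e-02,  5.09120160e-03,  1.49212082e-05]), 'tcp_pos': array([0.1876115 , 0.64797585, 0.30299169]), 'orientation': array([-4.41121737e-01, -3.11038825e+00,  2.65199885e-03]), 'contact_force': array([-0.33705228,  0.85253298, -0.72631884]), 'moment': array([ 0.01134465, -0.01947046, -0.02929728]), 'grip_width': 0.08561433534583687}
```

View pics/s1.png

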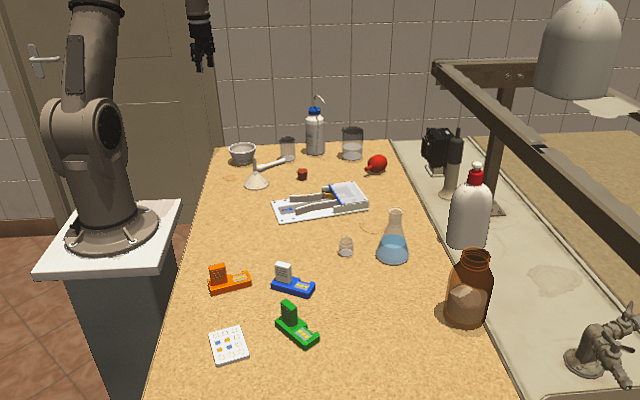

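View pics/t1.png

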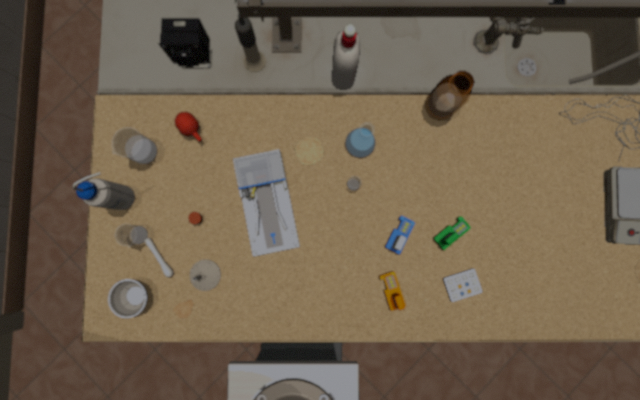

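Three things have the cartridge's shape. In side/top pixels they are orange (228,280)/(392,291), blue with a white fin (293,280)/(400,235), and green (297,325)/(452,233). The blue one fits the description. The dock is at side (320,202), top (265,202). I'll enlarge the blue one and the dock.

Run:
```python
from h import *
s,t=rd('s1.png'),rd('t1.png')
def cr(i,x,y,w,h,W,H): return cv2.resize(i[y:y+h,x:x+w],(W,H),interpolation=cv2.INTER_CUBIC)
a=np.hstack([cr(s,265,255,60,50,360,300),cr(t,375,210,50,50,300,300)])
b=np.hstack([cr(s,265,175,110,50,440,200),cr(t,225,145,80,112,220,308)[:200]])
cv2.imwrite('pics/c1.png',a)
cv2.imwrite('pics/c2.png',np.hstack([cr(s,265,175,110,55,500,250),np.zeros((250,10,3),np.uint8)]))
d=cr(t,225,143,80,116,400,580); e=cr(s,265,175,110,55,400,200)
e=np.vstack([e,np.zeros((380,400,3),np.uint8)])
cv2.imwrite('pics/c2.png',np.hstack([e,d]))
```

```text
(no output)
```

View pics/c1.png

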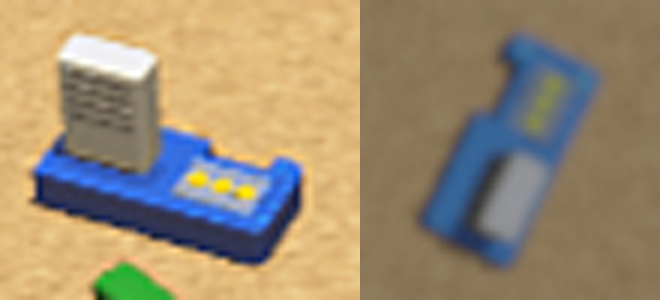

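View pics/c2.png

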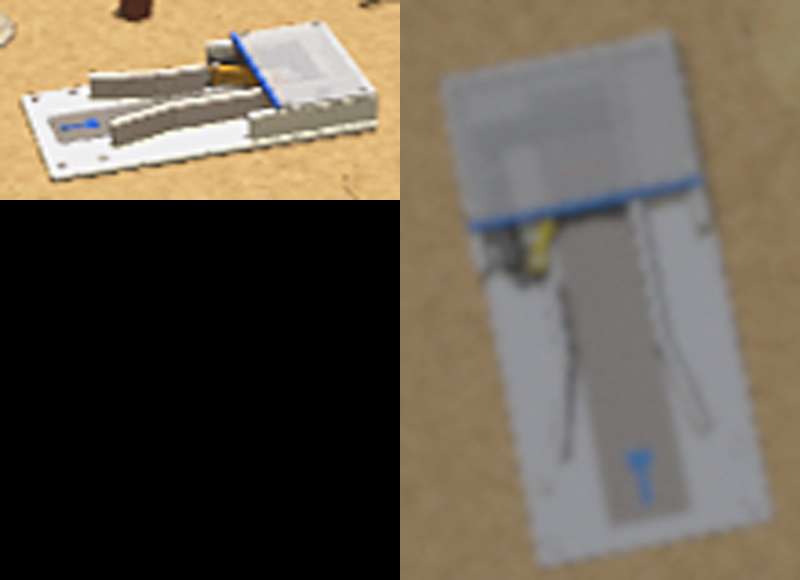

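The crops confirm the blue cartridge: white fin at the rear, yellow spots at the nose, notch on its +y flank (left in the top view). The dock's lane opens toward the robot, with the arrow at top ≈(272,238) and the trim from (239,189) to (285,179). Next I'll measure.

Run:
```python
from h import *
def blobs(f,lo,hi,box,mn=6):
    i=cv2.imread('pics/'+f); h=cv2.cvtColor(i,cv2.COLOR_BGR2HSV); m=cv2.inRange(h,lo,hi)
    k=np.zeros_like(m); x,y,w,hh=box; k[y:y+hh,x:x+w]=m[y:y+hh,x:x+w]
    n,l,st,c=cv2.connectedComponentsWithStats(k)
    return [(st[j],c[j],(l==j).astype(np.uint8)) for j in range(1,n) if st[j][4]>=mn]
S=(265,175,110,55);T=(225,143,80,116)
for nm,f,b in(('side','s1.png',S),('top','t1.png',T)):
  print(nm,'blue')
  for st,c,m in blobs(f,(100,90,60),(125,255,255),b):
    pts=np.argwhere(m)[:,::-1]; v=cv2.minAreaRect(pts.astype(np.float32)); print(st,c.round(1),np.round(cv2.boxPoints(v),1).tolist())
print('cart')
for nm,f,b in(('side','s1.png',(265,255,60,50)),('top','t1.png',(375,210,45,50))):
  for st,c,m in blobs(f,(100,90,40),(125,255,255),b,30):
    p=np.argwhere(m)[:,::-1].astype(np.float32); r=cv2.minAreaRect(p); print(nm,st,c.round(1),np.round(cv2.boxPoints(r),1).tolist())
  for st,c,m in blobs(f,(22,90,100),(35,255,255),b,2): print(nm,'yel',st,c.round(1))
  for st,c,m in blobs(f,(0,0,90),(180,45,255),b,15):
    p=np.argwhere(m)[:,::-1].astype(np.float32); r=cv2.minAreaRect(p);print(nm,'white',st,c.round(1),np.round(cv2.boxPoints(r),1).tolist())
# dock white plate corners top
for st,c,m in blobs('t1.png',(0,0,60),(180,60,255),(232,143,72,116),200):
    p=np.argwhere(m)[:,::-1].astype(np.float32); r=cv2.minAreaRect(p);print('dock',st,c.round(1),np.round(cv2.boxPoints(r),1).tolist(),r)
# hand-picked
bl,br=onz('top',(253,256),.008),onz('top',(299.4,247),.008); print(bl,br,np.linalg.norm(br-bl))
tl,tr=onz('top',(239,188.6),.036),onz('top',(284.6,179.4),.036); print(tl,tr,np.linalg.norm(tr-tl))
sx=lambda a,b:(265+a/400*110,175+b/200*55)
print('side bl',onz('side',sx(24,95),.008),'br',onz('side',sx(52,180),.008))
print('trim tri',tri(sx(235,35),(239,188.6)),tri(sx(278,106),(284.6,179.4)))
print('corner tri',tri(sx(24,95),(253,256)),tri(sx(52,180),(299.4,247)))
```

```text
side blue
[329 184  13  21  43] [335.  194.3] [[327.79998779296875, 184.8000030517578], [329.20001220703125, 183.8000030517578], [341.8999938964844, 203.39999389648438], [340.3999938964844, 204.39999389648438]]
[282 208  10   3  14] [286.9 208.9] [[281.8999938964844, 208.89999389648438], [291.0, 207.8000030517578], [291.1000061035156, 209.0], [282.0, 210.10000610351562]]
top blue
[240 179  44  10  74] [260.3 183.9] [[239.8000030517578, 187.0], [282.8999938964844, 178.39999389648438], [283.29998779296875, 180.5], [240.1999969482422, 189.1999969482422]]
[271 233   4   7  15] [272.6 235.2] [[271.0, 233.0], [274.0, 233.0], [274.0, 239.0], [271.0, 239.0]]
cart
side [271 277  44  22 449] [293.7 287.4] [[269.29998779296875, 288.5], [273.8999938964844, 271.1000061035156], [315.79998779296875, 282.29998779296875], [311.1000061035156, 299.70001220703125]]
side yel [296 284  12   4  22] [301.5 285.5]
side yel [290 301   2   2   2] [290.5 301.5]
side white [275 261  16   8  79] [282.3 264.2] [[274.3999938964844, 265.8999938964844], [275.6000061035156, 259.8999938964844], [290.3999938964844, 262.
[... 1271 characters left out ...]
824219, 202.39959716796875), (101.2873764038086, 49.462581634521484), 78.36637115478516)
[0.41005763 0.09852362 0.008     ] [ 0.43221266 -0.0169023   0.008     ] 0.11753291838163313
[0.57545217 0.13075955 0.036     ] [0.59812277 0.01892256 0.036     ] 0.11411165494919379
side bl [0.41382028 0.09755846 0.008     ] br [ 0.43537506 -0.024733    0.008     ]
trim tri (array([0.57826521, 0.13137998, 0.03281769]), np.float64(0.004752538209527217)) (array([0.60011463, 0.01909721, 0.0331738 ]), np.float64(0.0030671372780973977))
corner tri (array([0.41189612, 0.0986532 , 0.00741646]), np.float64(0.0037304037870212435)) (array([ 0.433574  , -0.01670601,  0.00279371]), np.float64(0.002979725672448312))
```

Run:
```python
from h import *
c=[(384.6,246.8),(400.4,215.2),(414.8,222.4),(399,254)]
for z in(.008,.016):
  P=[onz('top',q,z) for q in c]; P=np.array(P); x=(P[1]+P[2]-P[0]-P[3])/2; y=(P[0]+P[1]-P[2]-P[3])/2
  print('cart',P.mean(0),np.linalg.norm(x),np.linalg.norm(y),np.arctan2(x[1],x[0]),np.arctan2(y[1],y[0])-np.pi/2)
print('fin',tri((282.3,264.2),(400.8,242.5)),onz('top',(400.8,242.5),.061),onz('side',(282.3,264.2),.061))
# side view corners (crop c1 scale 6): top face rear-left(68? hidden), bottom corners
sc=lambda a,b:(265+a/6,255+b/6)
fin=[(60,50),(80,32),(158,52),(148,75)]  # fin top outline in side crop
F=np.array([onz('side',sc(*q),.061) for q in fin]); print(F,F.mean(0))
a=onz('side',sc(35,202),0);b=onz('side',sc(262,262),0);print('bottom edge side',a,b,np.linalg.norm(a-b),np.arctan2(*(b-a)[1::-1]))
ft=[(505,155),(545,155),(515,240),(475,232)]
Fq=np.array([onz('top',((u-360)/6+375,v/6+210),.061) for u,v in ft]);print(Fq,Fq.mean(0))
print('spots',tri((301.5,285.5),(405,227)))
# bystanders rough
for n,s,t in(('flask',(393,262),(361,143)),('bottle',(346,254),(354,185)),('stop',(302,178),(196,218))):print(n,onz('side',s,0),onz('top',t,.03))
```

```text
cart [ 0.46289509 -0.26772553  0.008     ] 0.08887968234520748 0.039904510205921624 -0.48340376201015833 -0.46764723493672
cart [ 0.46283242 -0.2658485   0.016     ] 0.08812581087309253 0.03956604284128681 -0.48340376201015883 -0.46764723493671956
fin (array([ 0.44420318, -0.25768223,  0.05975059]), np.float64(0.0008743343302446553)) [ 0.44378256 -0.25739844  0.061     ] [ 0.44470212 -0.25928632  0.061     ]
[[ 0.42937877 -0.25495356  0.061     ]
 [ 0.43637817 -0.24526769  0.061     ]
 [ 0.46365151 -0.25919491  0.061     ]
 [ 0.45990426 -0.27173937  0.061     ]] [ 0.44732818 -0.25778888  0.061     ]
bottom edge side [ 0.41644035 -0.26402059  0.        ] [ 0.49604083 -0.30259167  0.        ] 0.08845317361382977 -0.45121816347731425
[[ 0.45943219 -0.25390067  0.061     ]
 [ 0.45941193 -0.26963792  0.061     ]
 [ 0.42624176 -0.25707687  0.061     ]
 [ 0.42937647 -0.24146071  0.061     ]] [ 0.44361558 -0.25551904  0.061     ]
spots (array([ 0.48202755, -0.27915682,  0.01687894]), np.float64(0.0011613553402502915))
flask [ 0.69674841 -0.19639144  0.        ] [ 0.69070886 -0.17102553  0.03      ]
bottle [ 0.59266524 -0.15574944  0.        ] [ 0.58487536 -0.15228794  0.03      ]
stop [0.50521587 0.2443036  0.        ] [0.50365267 0.23632791 0.03      ]
```

Dock origin is about (0.565, 0.070) with yaw 0.20 rad; its 169 mm and 118 mm spans check out. The cartridge is at (0.463, -0.266) with yaw -0.48. The fin top triangulates to (0.444, -0.257, 0.060), and the text gives 0.061. Moving over it now.

jog_arm(plan=[[[2.5, -4.2, 0], 0], [[2.5, -4.2, 0], 0], [[2.5, -4.2, 0], 0], [[2.5, -4.2, 0], 0], [[2.5, -4.2, 0], 0], [[2.5, -4.2, 0], 0], [[2.5, -4.2, 0], 0], [[2.5, -4.2, 0], 0], [[2.5, -4.2, 0], 0], [[2.5, -4.2, 0], 0], [[2.5, -4.2, 0], 0], [[2.5, -4.2, 0], 0]], hand=8.5)

```text
clock: 1.3
tcp_pos: [0.4882, 0.1425, 0.3039]
orientation: [-0.441, -3.11, -0.0]
contact_force: [0.5, 0.3, 0.7]
grip_width: 0.0849
```

jog_arm(plan=[[[-0.4, -4, -0.5], -0.02], [[-0.4, -4, -0.5], -0.02], [[-0.4, -4, -0.5], -0.02], [[-0.4, -4, -0.5], -0.02], [[-0.4, -4, -0.5], -0.02], [[-0.4, -4, -0.5], -0.02], [[-0.4, -4, -0.5], -0.02], [[-0.4, -4, -0.5], -0.02], [[-0.4, -4, -0.5], -0.02], [[-0.4, -4, -0.5], -0.02], [[0, 0, 0], 0], [[0, 0, 0], 0]])

```text
clock: 2.5
tcp_pos: [0.4471, -0.2563, 0.2535]
orientation: [-0.753, -3.049, 0.0]
contact_force: [0.1, 0.4, -0.3]
grip_width: 0.085
```

jog_arm(plan=[[[-0.25, 0, -2.5], 0], [[0, 0, -2.5], 0], [[0, 0, -2.5], 0], [[0, 0, -2.5], 0], [[0, 0, -2], 0], [[0, 0, -1], 0], [[0, 0, 0], 0], [[0, 0, 0], 0]])

```text
clock: 3.3
tcp_pos: [0.4458, -0.2552, 0.1245]
orientation: [0.748, 3.051, 0.0]
contact_force: [-0.2, -1.0, 0.2]
grip_width: 0.0852
```

Run:
```python
from h import *
s=shot('side','s2.png')[:,:,::-1];t=shot('top','t2.png')[:,:,::-1]
cr=lambda i,x,y,w,h,W,H: cv2.resize(i[y:y+h,x:x+w],(W,H),interpolation=cv2.INTER_CUBIC)
cv2.imwrite('pics/c3.png',np.hstack([cr(s,235,215,110,90,440,360),cr(t,360,200,90,90,360,360)]))
o=get_obs();print(o['tcp_pos'],o['contact_force'],o['joints'])
```

```text
[ 0.44593289 -0.2556627   0.12493939] [-0.07651397 -0.80014313 -0.53489022] [ 0.05219661  0.50651386  0.43739953  2.10037724 -0.3697811   0.60596434
  1.83774817]
```

View pics/c3.png

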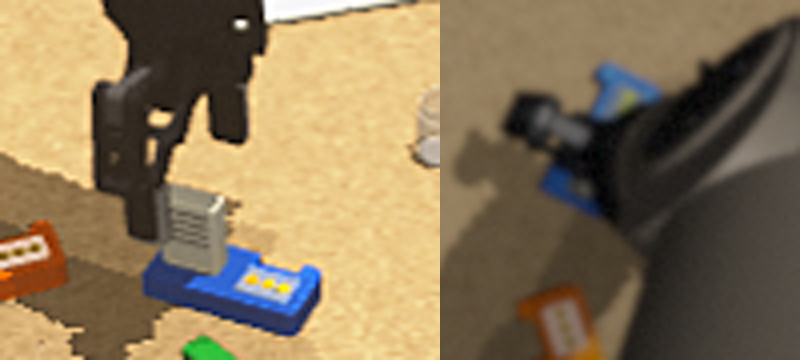

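The jaws straddle the white fin. The midpoint of the fingertips, about (282,262), falls on the fin top (282,264). Lowering and gripping.

jog_arm(plan=[[[-0.1, -0.1, -0.8], 0], [[0, 0, -0.8], 0], [[0, 0, -0.7], 0], [[0, 0, 0], 0], [[0, 0, 0], 0]])

```text
clock: 3.9
tcp_pos: [0.4439, -0.2566, 0.1006]
orientation: [-0.75, -3.05, -0.0]
contact_force: [-0.1, 0.5, -0.3]
grip_width: 0.085
```

jog_arm(plan=[[[0, 0, 0], 0], [[0, 0, 0], 0], [[0, 0, 0], 0], [[0, 0, 0], 0], [[0, 0, 0], 0], [[0, 0, 0], 0], [[0, 0, 0], 0], [[0, 0, 0], 0], [[0, 0, 0], 0], [[0, 0, 0], 0]], hand=0, grip_force=40)

```text
clock: 4.9
tcp_pos: [0.4443, -0.2565, 0.101]
orientation: [0.749, 3.051, 0.0]
contact_force: [-0.5, 0.9, 2.9]
grip_width: 0.0154
```

jog_arm(plan=[[[0, 0, 1], 0], [[0, 0, 2], 0], [[0, 0, 2], 0], [[0, 0, 2], 0], [[0, 0, 2], 0], [[0, 0, 1], 0], [[0, 0, 0], 0]])

```text
clock: 5.6
tcp_pos: [0.4446, -0.2569, 0.2021]
orientation: [0.749, 3.049, -0.0]
contact_force: [-0.0, -0.5, -3.0]
grip_width: 0.0155
```

jog_arm(plan=[[[0.1, 2.5, 0], 0.057], [[0.1, 2.5, 0], 0.057], [[0.1, 2.5, 0], 0.057], [[0.1, 2.5, 0], 0.057], [[0.1, 2.5, 0], 0.057], [[0, 2.5, 0], 0.057], [[0, 2.5, 0], 0.057], [[0, 2.5, 0], 0.057], [[0, 2.5, 0], 0.057], [[0, 2.5, 0], 0.057], [[0, 2.5, 0], 0.057], [[0, 2.5, 0], 0.057]])

```text
clock: 6.8
tcp_pos: [0.4484, 0.0442, 0.1999]
orientation: [0.32, -3.123, 0.0]
contact_force: [0.9, 0.5, -2.4]
grip_width: 0.0153
```

jog_arm(plan=[[[-0.5, 0, -2], 0], [[-0.5, 0, -2], 0], [[-0.3, 0, -2], 0], [[0, 0, 0], 0], [[0, 0, 0], 0]])

```text
clock: 7.3
tcp_pos: [0.4358, 0.0431, 0.1405]
orientation: [0.316, -3.124, 0.001]
contact_force: [-0.8, 0.1, -1.9]
grip_width: 0.0153
```

Run:
```python
from h import *
s=shot('side','s3.png')[:,:,::-1];t=shot('top','t3.png')[:,:,::-1]
cr=lambda i,x,y,w,h,W,H: cv2.resize(i[y:y+h,x:x+w],(W,H),interpolation=cv2.INTER_CUBIC)
cv2.imwrite('pics/c4.png',np.hstack([cr(s,240,140,140,100,420,300),cr(t,230,145,100,120,350,420)[:300]]) if 0 else np.hstack([cr(s,250,150,125,90,500,360),cr(t,225,160,75,90,300,360)]))
o=get_obs();print(o['tcp_pos'],o['orientation'],o['contact_force'],o['joints'])
```

```text
[0.43686588 0.04335726 0.14148424] [-3.16384562e-01  3.12452059e+00  1.79591745e-04] [-0.05728355 -0.52969581 -1.91449452] [-0.45516084  0.35432949  0.2524813   2.25052743 -0.16597886  0.5521476
  1.69643786]
```

View pics/c4.png

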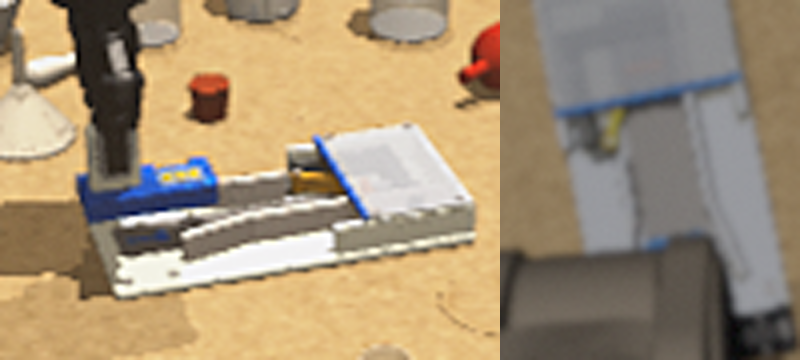

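Run:
```python
from h import *
a=.2; ex=np.array([np.cos(a),np.sin(a),0]); ey=np.array([-ex[1],ex[0],0]); D=np.array([.565,.070,0])
L=lambda P:np.array([(P-D)@ex,(P-D)@ey,P[2]])*1000
print('nose expected px',proj('top',[.5026,.0567,.056]),proj('side',[.5026,.0567,.056]))
t=rd('t3.png');hs=cv2.cvtColor(t,cv2.COLOR_BGR2HSV);m=cv2.inRange(hs,(100,90,60),(125,255,255))
n,l,st,c=cv2.connectedComponentsWithStats(m[205:235,250:290]);
for j in range(1,n):
  if st[j][4]>4: print('nose px',st[j]+[250,205,0,0,0],c[j]+[250,205], 'dock mm',L(onz('top',c[j]+[250,205],.056)))
# dark lane floor strip: sub-pixel edges by gradient along rows
t1=rd('t1.png').astype(float).sum(2)
for y in(200,206,212,218,224,230,236,242):
  r=t1[y]; lo=int(proj('top',D-.0+ex*0)[0])
  c0=None
  for i in (1,):
    # centreline px at that row
    for x in np.arange(-.16,.03,.001):
      q=proj('top',D+ex*x+[0,0,.008])
      if abs(q[1]-y)<.25: c0=q[0];break
  seg=r[int(c0)-22:int(c0)+23]; print(y,round(c0,1),(seg/3).astype(int)[8:38].tolist())
# side: cartridge bottom edge in s3 crop 4x: rear-bottom (85,220), nose-bottom (217,205)
sc=lambda u,v:(250+u/4,150+v/4)
for q in((85,220),(217,205)):print('side bottom edge (near flank)',L(onz('side',sc(*q),.0405)))
```

```text
nose expected px [267.94102035 217.80310788] [303.24681348 191.67776166]
nose px [262 220   4   2   7] [263.71428571 220.57142857] dock mm [-68.26639093  10.47899145  56.        ]
200 266.2 [123, 124, 133, 134, 120, 107, 108, 114, 114, 114, 115, 115, 115, 115, 116, 117, 114, 117, 116, 115, 116, 120, 132, 135, 129, 132, 144, 148, 148, 149]
206 267.4 [145, 140, 141, 135, 116, 99, 102, 109, 115, 116, 116, 115, 115, 116, 115, 116, 116, 116, 117, 117, 116, 123, 131, 135, 128, 133, 143, 147, 149, 149]
212 268.5 [147, 145, 145, 137, 113, 95, 99, 109, 115, 117, 114, 115, 116, 115, 116, 116, 115, 116, 117, 116, 115, 114, 113, 126, 134, 133, 134, 143, 149, 147]
218 269.7 [147, 148, 138, 117, 102, 114, 120, 118, 117, 116, 115, 116, 118, 116, 116, 116, 115, 116, 116, 117, 117, 118, 123, 129, 133, 137, 140, 134, 136, 143]
224 270.9 [142, 137, 120, 118, 135, 139, 129, 119, 117, 118, 117, 114, 117, 115, 116, 118, 116, 117, 116, 118, 118, 117, 123, 134, 140, 142, 138, 139, 136, 132]
230 272.0 [124, 130, 142, 148, 143, 133, 121, 116, 116, 116, 115, 114, 116, 117, 115, 116, 116, 115, 116, 116, 117, 121, 131, 142, 146, 146, 141, 138, 141, 145]
236 273.2 [147, 147, 149, 147, 144, 134, 122, 117, 115, 116, 115, 114, 109, 107, 109, 113, 117, 116, 115, 116, 117, 121, 130, 142, 146, 149, 149, 149, 148, 148]
242 274.4 [149, 149, 148, 147, 145, 135, 124, 118, 115, 115, 116, 115, 116, 113, 110, 114, 116, 115, 115, 115, 115, 118, 127, 139, 146, 148, 149, 149, 148, 149]
side bottom edge (near flank) [-155.52601009  -18.15558179   40.5       ]
side bottom edge (near flank) [-67.65678598 -24.99196946  40.5       ]
```

The cartridge is held level over the mouth, nose first. The floor strip puts the lane centre about 1–2 mm to +y of the cartridge's line, so I'll correct that while lowering.

jog_arm(plan=[[[0, 0.17, -1], 0], [[0, 0, -1], 0], [[0, 0, -0.7], 0], [[0, 0, -0.2], 0], [[0, 0, -0.1], 0], [[0, 0, 0], 0], [[0, 0, 0], 0]])

```text
clock: 8.1
tcp_pos: [0.4364, 0.0451, 0.1111]
orientation: [-0.317, 3.125, 0.0]
contact_force: [0.5, 1.1, -2.5]
grip_width: 0.0153
```

jog_arm(plan=[[[0, 0, -0.1], 0], [[0, 0, 0], 0], [[0, 0, 0], 0]])

```text
clock: 8.4
tcp_pos: [0.4362, 0.0451, 0.11]
orientation: [-0.317, 3.125, 0.0]
contact_force: [0.1, 0.0, -2.4]
grip_width: 0.0151
```

jog_arm(plan=[[[0, 0, -0.05], 0], [[0, 0, 0], 0], [[0, 0, 0], 0]])

```text
clock: 8.7
tcp_pos: [0.4362, 0.0451, 0.1094]
orientation: [-0.317, 3.126, 0.0]
contact_force: [-0.4, -0.2, -2.1]
grip_width: 0.0152
```

jog_arm(plan=[[[0, 0, -0.05], 0], [[0, 0, 0], 0], [[0, 0, 0], 0]])

```text
clock: 9.0
tcp_pos: [0.4362, 0.0451, 0.109]
orientation: [-0.317, 3.126, 0.0]
contact_force: [-0.7, 0.4, -0.2]
grip_width: 0.0156
```

Touchdown is at TCP z 0.109, as expected. Now sliding in while watching the forces.

jog_arm(plan=[[[0.2, 0.04, 0], 0], [[0.2, 0.04, 0], 0], [[0.2, 0.04, 0], 0], [[0.2, 0.04, 0], 0], [[0.2, 0.04, 0], 0], [[0, 0, 0], 0]])

```text
clock: 9.6
tcp_pos: [0.4458, 0.0469, 0.109]
orientation: [0.316, -3.125, -0.0]
contact_force: [-4.1, -0.9, 4.6]
grip_width: 0.0154
```

jog_arm(plan=[[[0.2, 0.04, 0], 0], [[0.2, 0.04, 0], 0], [[0.2, 0.04, 0], 0], [[0, 0, 0], 0]])

```text
clock: 10.0
tcp_pos: [0.452, 0.0482, 0.1089]
orientation: [0.317, -3.125, -0.0]
contact_force: [-2.9, -0.4, 3.0]
grip_width: 0.0154
```

jog_arm(plan=[[[0.2, 0.04, 0], 0], [[0.2, 0.04, 0], 0], [[0.2, 0.04, 0], 0], [[0, 0, 0], 0]])

```text
clock: 10.4
tcp_pos: [0.458, 0.0494, 0.109]
orientation: [0.317, -3.125, -0.0]
contact_force: [-3.2, -0.9, 5.2]
grip_width: 0.0155
```

jog_arm(plan=[[[0, 0, 0.04], 0], [[0.2, 0.04, 0], 0], [[0.2, 0.04, 0], 0], [[0.2, 0.04, 0], 0], [[0, 0, 0], 0]])

```text
clock: 10.9
tcp_pos: [0.4648, 0.0509, 0.1093]
orientation: [-0.317, 3.125, 0.0]
contact_force: [-0.2, -0.0, -2.9]
grip_width: 0.0154
```

jog_arm(plan=[[[0.2, 0.04, 0], 0], [[0.2, 0.04, 0], 0], [[0, 0, 0], 0]])

```text
clock: 11.2
tcp_pos: [0.4686, 0.0516, 0.1094]
orientation: [-0.317, 3.125, 0.0]
contact_force: [-0.9, -0.4, -3.5]
grip_width: 0.0152
```

jog_arm(plan=[[[0.2, 0.04, 0], 0], [[0.2, 0.04, 0], 0], [[0, 0, 0], 0]])

```text
clock: 11.5
tcp_pos: [0.4726, 0.0524, 0.1094]
orientation: [-0.317, 3.125, 0.0]
contact_force: [0.1, 0.6, -2.4]
grip_width: 0.0152
```

jog_arm(plan=[[[0.2, 0.04, -0.01], 0], [[0.2, 0.04, 0], 0], [[0.2, 0.04, 0], 0], [[0, 0, 0], 0]])

```text
clock: 11.9
tcp_pos: [0.4786, 0.0536, 0.1092]
orientation: [-0.317, 3.125, 0.0]
contact_force: [-0.4, 0.8, -2.7]
grip_width: 0.0154
```

jog_arm(plan=[[[0.2, 0.04, 0], 0], [[0.2, 0.04, 0], 0], [[0.2, 0.04, 0], 0], [[0, 0, 0], 0]])

```text
clock: 12.3
tcp_pos: [0.4846, 0.0548, 0.1093]
orientation: [-0.317, 3.125, 0.0]
contact_force: [0.6, -0.5, -2.9]
grip_width: 0.0156
```

jog_arm(plan=[[[0.2, 0.04, 0], 0], [[0.2, 0.04, 0], 0], [[0.2, 0.04, 0], 0], [[0, 0, 0], 0]])

```text
clock: 12.7
tcp_pos: [0.4906, 0.056, 0.1093]
orientation: [-0.317, 3.125, 0.0]
contact_force: [0.7, -1.1, -2.2]
grip_width: 0.0152
```

jog_arm(plan=[[[0.2, 0.04, 0], 0], [[0.2, 0.04, 0], 0], [[0.2, 0.04, 0], 0], [[0.2, 0.04, 0], 0], [[0, 0, 0], 0]])

```text
clock: 13.2
tcp_pos: [0.4986, 0.0576, 0.1092]
orientation: [-0.317, 3.125, 0.0]
contact_force: [0.1, -0.7, -2.3]
grip_width: 0.0152
```

jog_arm(plan=[[[0.2, 0.04, -0.01], 0], [[0.2, 0.04, 0], 0], [[0.2, 0.04, 0], 0], [[0.2, 0.04, 0], 0], [[0, 0, 0], 0]])

```text
clock: 13.7
tcp_pos: [0.5066, 0.0592, 0.1091]
orientation: [-0.317, 3.125, 0.0]
contact_force: [-0.1, -0.5, -2.6]
grip_width: 0.0153
```

jog_arm(plan=[[[0.2, 0.04, 0], 0], [[0.2, 0.04, 0], 0], [[0, 0, 0], 0]])

```text
clock: 14.0
tcp_pos: [0.5106, 0.06, 0.1091]
orientation: [-0.317, 3.125, 0.0]
contact_force: [-0.6, 0.4, -3.0]
grip_width: 0.0155
```

jog_arm(plan=[[[0.2, 0.04, 0], 0], [[0.2, 0.04, 0], 0], [[0, 0, 0], 0]])

```text
clock: 14.3
tcp_pos: [0.5147, 0.0608, 0.1092]
orientation: [-0.317, 3.125, 0.0]
contact_force: [0.1, -0.3, -1.7]
grip_width: 0.0159
```

jog_arm(plan=[[[0.1, 0.02, 0], 0], [[0.1, 0.02, 0], 0], [[0, 0, 0], 0]])

```text
clock: 14.6
tcp_pos: [0.5164, 0.0611, 0.1091]
orientation: [-0.317, 3.125, 0.0]
contact_force: [-0.3, -0.2, -2.5]
grip_width: 0.0153
```

jog_arm(plan=[[[0.1, 0.02, 0], 0], [[0.1, 0.02, 0], 0], [[0, 0, 0], 0]])

```text
clock: 14.9
tcp_pos: [0.5184, 0.0616, 0.1091]
orientation: [-0.317, 3.125, 0.0]
contact_force: [0.3, 0.8, -2.7]
grip_width: 0.0153
```

jog_arm(plan=[[[0.1, 0.02, 0], 0], [[0.1, 0.02, 0], 0], [[0, 0, 0], 0]])

```text
clock: 15.2
tcp_pos: [0.5204, 0.062, 0.1091]
orientation: [-0.317, 3.125, 0.0]
contact_force: [-0.4, -0.7, -2.3]
grip_width: 0.0154
```

jog_arm(plan=[[[0.1, 0.02, -0.01], 0], [[0.1, 0.02, 0], 0], [[0, 0, 0], 0]])

```text
clock: 15.5
tcp_pos: [0.5213, 0.062, 0.109]
orientation: [0.317, -3.123, 0.0]
contact_force: [-4.3, -1.2, 3.9]
grip_width: 0.0152
```

jog_arm(plan=[[[0.1, 0.02, 0], 0], [[0.1, 0.02, 0], 0], [[0, 0, 0], 0]])

```text
clock: 15.8
tcp_pos: [0.5233, 0.0622, 0.109]
orientation: [0.316, -3.123, 0.0]
contact_force: [-5.1, -1.3, 4.8]
grip_width: 0.0155
```

jog_arm(plan=[[[0.1, 0.02, 0], 0], [[0.1, 0.02, 0], 0], [[0, 0, 0], 0]])

```text
clock: 16.1
tcp_pos: [0.5253, 0.0624, 0.109]
orientation: [0.316, -3.124, 0.001]
contact_force: [-4.4, -0.8, 3.6]
grip_width: 0.0153
```

jog_arm(plan=[[[0.1, 0.02, 0], 0], [[0.1, 0.02, 0], 0], [[0, 0, 0], 0]])

```text
clock: 16.4
tcp_pos: [0.5274, 0.0628, 0.109]
orientation: [0.316, -3.124, 0.001]
contact_force: [-4.6, -1.7, 3.4]
grip_width: 0.0154
```

The pawl began to give at TCP x ≈ 0.521, so locked should be near x ≈ 0.545. Continuing with less downward load.

jog_arm(plan=[[[0.1, 0.02, 0.02], 0], [[0.1, 0.02, 0], 0], [[0, 0, 0], 0]])

```text
clock: 16.7
tcp_pos: [0.5303, 0.0635, 0.1091]
orientation: [0.316, -3.126, 0.001]
contact_force: [-1.9, -1.9, -1.2]
grip_width: 0.0151
```

jog_arm(plan=[[[0.1, 0.02, 0], 0], [[0.1, 0.02, 0], 0], [[0, 0, 0], 0]])

```text
clock: 17.0
tcp_pos: [0.5325, 0.0644, 0.1091]
orientation: [-0.317, 3.125, -0.0]
contact_force: [-1.6, -2.2, -3.1]
grip_width: 0.0154
```

jog_arm(plan=[[[0.1, 0.02, 0], 0], [[0.1, 0.02, 0], 0], [[0, 0, 0], 0]])

```text
clock: 17.3
tcp_pos: [0.5346, 0.0648, 0.1092]
orientation: [-0.317, 3.125, -0.0]
contact_force: [-1.2, -1.3, -2.9]
grip_width: 0.0153
```

jog_arm(plan=[[[0.1, 0.02, 0], 0], [[0.1, 0.02, 0], 0], [[0, 0, 0], 0]])

```text
clock: 17.6
tcp_pos: [0.5366, 0.0651, 0.1093]
orientation: [-0.317, 3.125, 0.0]
contact_force: [-0.1, -2.5, -3.2]
grip_width: 0.0154
```

jog_arm(plan=[[[0.1, 0.02, 0], 0], [[0.1, 0.02, 0], 0], [[0, 0, 0], 0]])

```text
clock: 17.9
tcp_pos: [0.5385, 0.0655, 0.1092]
orientation: [-0.317, 3.125, 0.0]
contact_force: [0.1, -2.7, -3.2]
grip_width: 0.0154
```

jog_arm(plan=[[[0.1, 0.02, 0], 0], [[0.1, 0.02, 0], 0], [[0, 0, 0], 0]])

```text
clock: 18.2
tcp_pos: [0.5404, 0.0659, 0.1092]
orientation: [-0.317, 3.125, 0.0]
contact_force: [-0.7, -1.6, -2.8]
grip_width: 0.0154
```

jog_arm(plan=[[[0.1, 0.02, 0], 0], [[0, 0, 0], 0]])

```text
clock: 18.4
tcp_pos: [0.5414, 0.0661, 0.1092]
orientation: [-0.317, 3.125, -0.0]
contact_force: [-0.8, -1.9, -2.5]
grip_width: 0.0153
```

jog_arm(plan=[[[0.1, 0.02, 0], 0], [[0, 0, 0], 0]])

```text
clock: 18.6
tcp_pos: [0.5418, 0.0662, 0.1092]
orientation: [0.317, -3.125, -0.0]
contact_force: [-1.8, -3.3, -1.5]
grip_width: 0.0154
```

Contact with the plate is starting. Continuing in 1 mm steps, then finer ones.

jog_arm(plan=[[[0.1, 0.02, 0], 0], [[0, 0, 0], 0]])

```text
clock: 18.8
tcp_pos: [0.5427, 0.0664, 0.1091]
orientation: [0.317, -3.124, -0.0]
contact_force: [-4.3, -2.0, 0.2]
grip_width: 0.0151
```

jog_arm(plan=[[[0.1, 0.02, 0], 0], [[0, 0, 0], 0]])

```text
clock: 19.0
tcp_pos: [0.544, 0.0667, 0.1091]
orientation: [0.317, -3.125, -0.0]
contact_force: [-3.5, -2.2, 0.1]
grip_width: 0.0153
```

jog_arm(plan=[[[0.1, 0.02, 0], 0], [[0, 0, 0], 0]])

```text
clock: 19.2
tcp_pos: [0.5449, 0.0669, 0.1091]
orientation: [0.317, -3.125, -0.0]
contact_force: [-3.3, -1.7, 0.5]
grip_width: 0.0152
```

jog_arm(plan=[[[0.1, 0.02, 0], 0], [[0, 0, 0], 0]])

```text
clock: 19.4
tcp_pos: [0.5458, 0.067, 0.1091]
orientation: [0.317, -3.125, -0.0]
contact_force: [-5.1, -2.9, -0.0]
grip_width: 0.0156
```

jog_arm(plan=[[[0.05, 0.01, 0], 0], [[0, 0, 0], 0]])

```text
clock: 19.6
tcp_pos: [0.5461, 0.0671, 0.1091]
orientation: [0.317, -3.124, -0.0]
contact_force: [-5.7, -1.9, 2.1]
grip_width: 0.0153
```

jog_arm(plan=[[[0.05, 0.01, 0], 0], [[0, 0, 0], 0]])

```text
clock: 19.8
tcp_pos: [0.5465, 0.0672, 0.1091]
orientation: [0.317, -3.124, -0.0]
contact_force: [-5.9, -2.4, 2.0]
grip_width: 0.0156
```

jog_arm(plan=[[[0.05, 0.01, 0], 0], [[0, 0, 0], 0]])

```text
clock: 20.0
tcp_pos: [0.5469, 0.0673, 0.1091]
orientation: [0.317, -3.124, -0.0]
contact_force: [-7.3, -2.5, 2.7]
grip_width: 0.0155
```

jog_arm(plan=[[[0.05, 0.01, 0], 0], [[0, 0, 0], 0]])

```text
clock: 20.2
tcp_pos: [0.5475, 0.0674, 0.1091]
orientation: [0.317, -3.124, -0.0]
contact_force: [-5.0, -2.5, 1.0]
grip_width: 0.0155
```

jog_arm(plan=[[[0.05, 0.01, 0], 0], [[0, 0, 0], 0]])

```text
clock: 20.4
tcp_pos: [0.548, 0.0675, 0.1091]
orientation: [0.317, -3.124, -0.0]
contact_force: [-6.3, -2.3, 2.4]
grip_width: 0.0155
```

jog_arm(plan=[[[0.05, 0.01, 0], 0], [[0, 0, 0], 0]])

```text
clock: 20.6
tcp_pos: [0.5484, 0.0676, 0.1091]
orientation: [0.317, -3.124, -0.0]
contact_force: [-7.2, -2.5, 2.6]
grip_width: 0.0151
```

jog_arm(plan=[[[0.05, 0.01, 0], 0], [[0, 0, 0], 0]])

```text
clock: 20.8
tcp_pos: [0.5487, 0.0677, 0.1091]
orientation: [0.317, -3.123, -0.0]
contact_force: [-7.8, -3.5, 2.8]
grip_width: 0.0153
```

jog_arm(plan=[[[0.05, 0.01, 0], 0], [[0, 0, 0], 0]])

```text
clock: 21.0
tcp_pos: [0.5491, 0.0678, 0.1091]
orientation: [0.317, -3.123, -0.0]
contact_force: [-7.0, -2.2, 4.3]
grip_width: 0.0152
```

Run:
```python
from h import *
s=shot('side','s4.png')[:,:,::-1];t=shot('top','t4.png')[:,:,::-1]
cr=lambda i,x,y,w,h,W,H: cv2.resize(i[y:y+h,x:x+w],(W,H),interpolation=cv2.INTER_CUBIC)
o=rd('s3.png');ot=rd('t3.png')
B=(300,165,60,45,390,290)
cv2.imwrite('pics/c5.png',np.vstack([np.hstack([cr(o,*B),cr(s,*B)]),np.hstack([cr(ot,225,165,60,45,390,290),cr(t,225,165,60,45,390,290)])]))
for n,i in(('s3',o),('s4',s),('t3',ot),('t4',t)):
  h=cv2.cvtColor(np.ascontiguousarray(i),cv2.COLOR_BGR2HSV); b=(310,175,45,25) if n[0]=='s' else (235,180,25,25)
  m=cv2.inRange(h,(18,130,70),(32,255,255))[b[1]:b[1]+b[3],b[0]:b[0]+b[2]]; y,x=np.nonzero(m); print(n,len(x),x.mean()+b[0] if len(x) else 0,y.mean()+b[1] if len(x) else 0)
```

```text
s3 43 329.09302325581393 194.27906976744185
s4 15 331.6666666666667 193.33333333333334
t3 4 254.25 188.75
t4 0 0 0
```

View pics/c5.png

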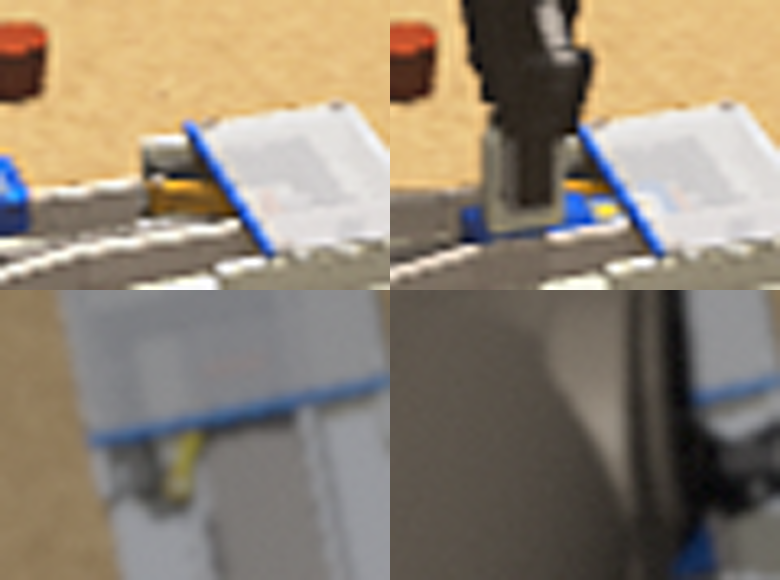

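The picture shows the nose under the trim, and whether the pawl has sprung back can't be made out. I'll press a bit further, staying well under 15 N, then test with a gentle pull back.

jog_arm(plan=[[[0.05, 0.01, 0.01], 0], [[0, 0, 0], 0]])

```text
clock: 21.3
tcp_pos: [0.5497, 0.0678, 0.1092]
orientation: [0.317, -3.123, -0.0]
contact_force: [-5.8, -2.4, 2.5]
grip_width: 0.0152
```

jog_arm(plan=[[[0.05, 0.01, 0], 0], [[0, 0, 0], 0]])

```text
clock: 21.5
tcp_pos: [0.55, 0.0679, 0.1091]
orientation: [0.317, -3.123, -0.0]
contact_force: [-7.3, -1.9, 3.5]
grip_width: 0.0154
```

jog_arm(plan=[[[0.05, 0.01, 0], 0], [[0, 0, 0], 0]])

```text
clock: 21.7
tcp_pos: [0.5504, 0.068, 0.1092]
orientation: [0.317, -3.123, -0.0]
contact_force: [-7.8, -2.9, 3.5]
grip_width: 0.0155
```

jog_arm(plan=[[[-0.1, -0.02, 0], 0], [[-0.1, -0.02, 0], 0], [[0, 0, 0], 0]])

```text
clock: 22.0
tcp_pos: [0.5493, 0.0678, 0.1091]
orientation: [0.317, -3.125, -0.0]
contact_force: [-4.7, -2.3, -1.2]
grip_width: 0.0152
```

jog_arm(plan=[[[-0.1, -0.02, 0], 0], [[0, 0, 0], 0]])

```text
clock: 22.2
tcp_pos: [0.5485, 0.0676, 0.1092]
orientation: [0.317, -3.125, -0.0]
contact_force: [-4.9, -3.0, -2.2]
grip_width: 0.0153
```

jog_arm(plan=[[[-0.1, -0.02, 0], 0], [[0, 0, 0], 0]])

```text
clock: 22.4
tcp_pos: [0.5475, 0.0674, 0.1092]
orientation: [0.317, -3.125, -0.0]
contact_force: [-4.1, -1.6, -1.1]
grip_width: 0.0154
```

jog_arm(plan=[[[-0.1, -0.02, 0], 0], [[0, 0, 0], 0]])

```text
clock: 22.6
tcp_pos: [0.5466, 0.0672, 0.1092]
orientation: [0.317, -3.125, -0.0]
contact_force: [-2.9, -1.6, -3.3]
grip_width: 0.0154
```

jog_arm(plan=[[[-0.1, -0.02, 0], 0], [[0, 0, 0], 0]])

```text
clock: 22.8
tcp_pos: [0.5456, 0.067, 0.1093]
orientation: [0.317, -3.126, -0.0]
contact_force: [-3.2, -2.1, -4.6]
grip_width: 0.0153
```

jog_arm(plan=[[[-0.1, -0.02, 0], 0], [[0, 0, 0], 0]])

```text
clock: 23.0
tcp_pos: [0.5452, 0.067, 0.1094]
orientation: [-0.317, 3.124, 0.0]
contact_force: [-1.3, -1.3, -5.2]
grip_width: 0.0154
```

jog_arm(plan=[[[-0.1, -0.02, -0.01], 0], [[0, 0, 0], 0]])

```text
clock: 23.2
tcp_pos: [0.5449, 0.067, 0.1095]
orientation: [-0.317, 3.123, 0.0]
contact_force: [3.3, 0.8, -6.4]
grip_width: 0.0152
```

jog_arm(plan=[[[-0.05, -0.01, 0], 0], [[0, 0, 0], 0]])

```text
clock: 23.4
tcp_pos: [0.5448, 0.067, 0.1096]
orientation: [-0.317, 3.122, 0.001]
contact_force: [4.9, 0.5, -9.0]
grip_width: 0.0154
```

The pull is resisted (+5 N with no further motion), so the pawl has locked. I'll relax to neutral, set it flat and release.

jog_arm(plan=[[[0.1, 0.02, 0], 0], [[0.05, 0.01, -0.01], 0], [[0, 0, 0], 0], [[0, 0, 0], 0]])

```text
clock: 23.8
tcp_pos: [0.5451, 0.0669, 0.1094]
orientation: [-0.317, 3.125, 0.0]
contact_force: [2.2, 0.3, -2.7]
grip_width: 0.0154
```

jog_arm(plan=[[[0, 0, -0.02], 0], [[0, 0, 0], 0], [[0, 0, 0], 0]])

```text
clock: 24.1
tcp_pos: [0.5451, 0.0669, 0.1093]
orientation: [-0.317, 3.125, 0.0]
contact_force: [0.4, 0.1, 0.2]
grip_width: 0.0154
```

Neutral. Opening now. The fingers swing back up as they open, and the tips stay above the walls.

jog_arm(plan=[[[0, 0, 0], 0], [[0, 0, 0], 0], [[0, 0, 0], 0], [[0, 0, 0], 0], [[0, 0, 0], 0], [[0, 0, 0], 0], [[0, 0, 0], 0], [[0, 0, 0], 0]], hand=6)

```text
clock: 24.9
tcp_pos: [0.5447, 0.0668, 0.1089]
orientation: [0.317, -3.126, -0.0]
contact_force: [-0.4, 0.2, 0.5]
grip_width: 0.0598
```

jog_arm(plan=[[[0, 0, 1], 0], [[0, 0, 1], 0], [[0, 0, 2], 0], [[0, 0, 3], 0], [[0, 0, 3], 0], [[0, 0, 3], 0], [[0, 0, 3], 0], [[0, 0, 0], 0]])

```text
clock: 25.7
tcp_pos: [0.5469, 0.0668, 0.2742]
orientation: [-0.315, 3.117, 0.003]
contact_force: [0.3, 0.7, -0.5]
grip_width: 0.0602
```

jog_arm(plan=[[[-0.5, -3, 1], 0], [[-0.5, -4, 0], 0], [[-0.5, -4, 0], 0], [[-0.5, -4, 0], 0], [[-0.5, -4, 0], 0], [[0, -4, 0], 0], [[0, 0, 0], 0], [[0, 0, 0], 0], [[0, 0, 0], 0]])

```text
clock: 26.6
tcp_pos: [0.5197, -0.1619, 0.2788]
orientation: [0.319, -3.125, -0.001]
contact_force: [0.0, -0.0, 0.4]
grip_width: 0.06
```

Run:
```python
from h import *
s=shot('side','s5.png')[:,:,::-1];t=shot('top','t5.png')[:,:,::-1]
cr=lambda i,x,y,w,h,W,H: cv2.resize(i[y:y+h,x:x+w],(W,H),interpolation=cv2.INTER_CUBIC)
cv2.imwrite('pics/c6.png',np.hstack([cr(s,265,165,110,60,440,240),cr(t,230,145,75,60,300,240)]))
cv2.imwrite('pics/c6.png',np.hstack([cr(s,290,160,80,60,440,330),cr(t,230,155,60,55,360,330)]))
a=.2; ex=np.array([np.cos(a),np.sin(a),0]); ey=np.array([-ex[1],ex[0],0]); D=np.array([.5648,.0712,0])
h=cv2.cvtColor(np.ascontiguousarray(t),cv2.COLOR_BGR2HSV); m=cv2.inRange(h,(100,90,60),(125,255,255)); 
for n in('t1.png','t5.png'):
  b=rd(n); g=cv2.inRange(cv2.cvtColor(b,cv2.COLOR_BGR2HSV),(18,130,70),(32,255,255))[175:205,235:262]; y,x=np.nonzero(g); print(n,'brass',len(x),x.mean()+235 if len(x) else 0,y.mean()+175 if len(x) else 0)
for n in('s1.png','s5.png'):
  b=rd(n); g=cv2.inRange(cv2.cvtColor(b,cv2.COLOR_BGR2HSV),(15,130,70),(32,255,255))[180:205,318:345]; y,x=np.nonzero(g); print(n,'brass',len(x),x.mean()+318 if len(x) else 0,y.mean()+180 if len(x) else 0)
print(get_obs()['contact_force'])
for n,(x,y,w,hh) in dict(flask=(340,120,45,45),bottle=(340,172,28,26),stopper=(184,206,24,24)).items():
  print(n,np.abs(rd('t1.png')[y:y+hh,x:x+w].astype(int)-t[y:y+hh,x:x+w]).mean())
```

```text
t1.png brass 5 254.0 189.4
t5.png brass 4 254.25 188.75
s1.png brass 62 329.2258064516129 194.20967741935485
s5.png brass 22 330.95454545454544 193.45454545454547
[-0.27825244  0.85802856 -0.16860454]
flask 14.513086419753087
bottle 19.272893772893774
stopper 7.883101851851852
```

View pics/c6.png

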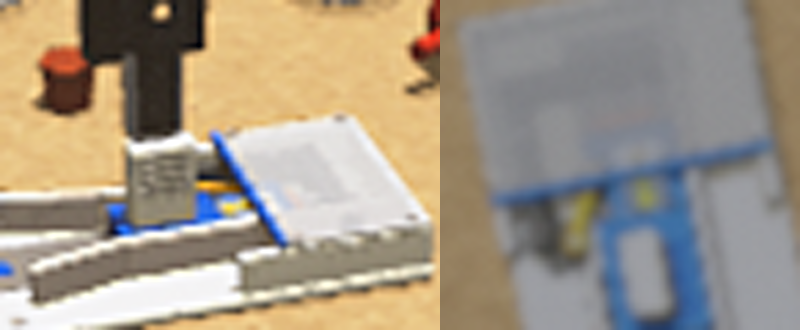

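The cartridge sits straight in the lane with its nose under the window. The brass pawl is at top pixel (254.3,188.8), the same place as when unpressed. I'll check the bystanders in the side view and hand in.

Run:
```python
from h import *
a,b=rd('s1.png').astype(int),rd('s5.png').astype(int)
for n,(x,y,w,h) in dict(flask=(372,205,42,62),bottle=(336,232,22,28),stopper=(294,165,18,18)).items(): print(n,np.abs(a-b)[y:y+h,x:x+w].mean())
print(get_obs()['clock'],hand_in())
```

```text
flask 7.736303123399898
bottle 7.491341991341991
stopper 25.22119341563786
the job is handed in; nothing more can be done
26.7 None
```

The blue cartridge is in the lane with its nose under the window, and as far as I can tell it is locked. I gripped it by its white fin, slid it in past the pawl, let go, backed the arm off and handed the job in at 26.7 s. `hand_in()` gives no verdict.

**Push force:** The readings along the lane while sliding peaked at about 8 N, under the 15 N limit.

**Lock test:** I pulled back gently. The plate's push faded, then the cartridge resisted with about 5 N and no further movement at TCP x ≈ 0.545. That is about 24 mm past where the pawl began to give and roughly 3 mm past first plate contact. Both fit the text's 25 mm and 3.5 mm.

**Final picture:** After release the cartridge lies straight in the lane. In the top view the brass pawl is back at its unpressed pixel position, though only about 4 pixels of it were visible. The side view showed less of it, so it could not confirm that. The tool reads no contact.

**What was unclear:**
- **The click:** I did not feel it in the force readings; the lock rests on the pull test and the top view.
- **Plate travel:** I pushed about 8 mm past first plate contact before pulling back, more than the 4–6 mm given for the click but still short of the 10 mm stop.
- **Bystanders:** The before-and-after image differences did not cleanly show them unmoved: up to 19 of 255 in the top view (weighing bottle) and 25 in the side view (stopper). I put this down to the arm and its shadow. The stopper shows at the same pixel in the last crop, the arm's path stayed clear of all three, and I did not re-measure their positions.

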